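# Fix the drilling template with the quarter-turn hold-down

## Robot

A 6-joint arm with a two-finger parallel gripper is mounted at the origin on the work surface. World frame = base frame: x ahead of the robot, y to its left, z up, the work surface at z = 0. Lengths are in m, angles in rad, forces in N, time in s.
With the tool pointing down it reaches from about 0.35 to 0.725 m from the base axis. Payload 6 kg.
Tool frame: the origin (TCP) lies on the centre line of the jaws, within the pads' length; the fingertips stand 17 mm ahead of it and the grasp point (between the pads) lies 2 mm behind it; z points along the fingers, y is the line along which they close (so a half turn about z gives the same grasp; the last joint's range is limited). The gripper opens to 85 mm and grips with 20 to 120 N. Pads are 22 mm wide; open, the fingers measure 114 mm over their backs; the gripper's body (76 mm by 85 mm) begins 54 mm behind the grasp point. The pads swing forward as they close: fully open they stand 13 mm farther back than shut.
Start: joints at [-0.885, 0.04, 0.085, 0, -1.615, -0.334], TCP at [0.207, -0.563, 0.226] pointing down, gripper open.
Joint ranges: [-2.56, 2.56], [-1.29, 2.01], [-1.08, 1.49], [-3.29, 1.98], [-2.81, -0.18], [-2.99, 2.99]. Speed limits (rad/s): [2.57, 2.57, 3.01, 3.14, 3.14, 3.14].

## Interface

Orientations are given as a unit quaternion [w, x, y, z].
In Python, from station import bot gives the robot as it stands.
- The arm moves only by the tool servo_tool, never from a script. Its argument "moves" is a list of rows, each a list of 5 numbers: the finger opening in mm, from 0 to 85.4, then the shift along the tool's x, y, z in mm, then the turn about the tool's z in degrees. A call has 1 to 12 rows; each row is the pose to reach, as a shift and turn from the pose commanded when the call began, along the tool's axes at that moment; what a row does not reach only later rows make up. A row lasts 1/10 s, in which the tool goes at most 50 mm and 8.59 degrees, less where a joint would pass 70% of its speed; a pose out of reach is approached as far as the arm can. A call with a gripper value outside its range is refused whole. The fingers move at their own pace and stop on an object; "squeeze" is the grip in N (left out, the last holds). Time passes only in rows, so rows that repeat a pose let the fingers close. It gives the time, the measured TCP pose, the force, the opening and the grip force at its end, in the units of the state.
- bot.state(): the state, without advancing time (a new reading comes with each control period).
- bot.snapshot(name): name is "scene" or "top"; returns a dict with "image" (384x512x3 uint8, blue, green, red), "depth" (384x512 float32, m along the optical axis (not along the pixel's ray), 0 where there is no reading), "fx", "fy", "cx", "cy" (pixels), "dist" ([k1, k2, p1, p2, k3] as OpenCV has them; the pictures are not rectified), "R" (3x3) and "t" (3): a world point X has camera coordinates R X + t. Camera axes: x right, y down, z forward; pixel columns grow to the right and rows downward; lengths in m; the calibration is good to about 2 mm. A picture is of the moment at which its call begins.
- bot.job_done(): hands the job in; it is judged then, once.
The state is a dict: "time": time; "q": joint angles; "joint_vel": joint speeds; "effort": joint torques, N m; "tool_pos": TCP position; "eef_rot": TCP orientation; "wrist_force": force on the tool from outside, world axes, zero at the start; "ft_torque": the same for the moment, N m; "width": opening from 0.0 (shut) to 1.0 (fully open); "gripper_force": force on a finger pad.
Only numpy, scipy, OpenCV 4.12 (cv2) and the standard library are available. Lean on these libraries where they do the work, as an engineer would, in place of code of your own. Each camera call takes 0.05 s, during which the arm holds its last target. There are 200 camera calls.

## Task

Lower the aluminium template plate by its wooden rib over the two locating pins of the wooden jig, the right way round so that its big round window lies over the slotted steel socket, until it rests flush. Then take the black-handled bayonet hold-down out of its stand, push its crossbar through the window and slot fully home against the spring until its round flange is down on the plate, and twist it clockwise (seen from above) a quarter turn. It springs back if let go, so finish while still gripping the handle, holding it fully home and turned; leave the other things on the bench where they are.

Things in the scene. Friction and masses are not known exactly. Their poses are not given: they have to be found in the camera images.
- plate: Aluminium template plate, 104 (x) x 210 (y) x 8 mm, 0.32 to 0.52 kg, lying flat left or right of the jig at the start. Origin: centre of its underside, z up. Through holes of 13 mm at (32, 92) and (-32, -92) mm, round window of 48 mm at (0, -52) mm. Fitted, its origin lies 50 mm above the jig's origin and its axes match the jig's.
- plate_window (a point): Centre of the plate's 48 mm window, at the plate's underside.
- plate_rib (a point): Centre of the top of the upright dark wooden rib that stands on the plate to grip it by: 18 mm thick (plate x), 50 mm long (plate y), 32 mm high. This point is at (0, 25, 40) mm in the plate's frame. Grip across the thickness.
- jig: Wooden jig block fixed to the table, 104 (x) x 210 (y) x 50 mm high. Origin: centre of its underside, z up. Two 10 mm steel locating pins, 18 mm tall with the last 6 mm tapered, stand on its top at (32, 92) and (-32, -92) mm. A 72 mm square steel socket plate is let in flush at (0, -52) mm.
- socket (a point): Centre of the socket's slot, on the jig's top face, axes as the jig's. Slot 44 mm along the jig's x, 14 mm wide, in 6 mm steel. Under it a sprung rotor with a groove 13 mm wide, 4 mm deep, in line with the slot at rest, takes the crossbar; groove floor 11 mm below the top face at rest. The crossbar can turn only once the rotor is pushed down 3 mm or more.
- pin_a (a point): Tip of the pin at (32, 92) mm, 68 mm above the table.
- pin_b (a point): Tip of the pin at (-32, -92) mm, 68 mm above the table.
- fitting: Bayonet hold-down, 67 mm tall, 0.19 to 0.29 kg. Origin: centre of its crossbar's underside, z up. Steel crossbar 40 (x) x 10 (y) x 8 mm, 10 mm stem, round 62 mm flange at 29 to 35 mm height, black bar handle above it. Same after half a turn. Enters the slot with its x along the jig's x, either way; fully home its origin is 21 mm below the jig's top face.
- fitting_top (a point): Centre of the top of the fitting's black bar handle, 67 mm above the fitting's origin. Handle 50 mm long (fitting x, in line with the crossbar), 22 mm wide (fitting y), 32 mm high, standing on the flange. Grip across the 22 mm.
- stand: Wooden stand fixed to the table, 92 x 92 mm, 40 mm high, with a 50 mm square well; the fitting hangs in it by its flange, loose by 4 mm, crossbar 11 mm above the table, its x within about 0.6 rad of the stand's x. Origin: centre of its underside.
- plunger (a joint): How far the sprung rotor in the socket is pushed down, m: 0 at rest, 0.010 when the fitting is home on the seated plate, 0.014 at its stop. The spring pushes up with 6 N at rest and 13 N at home.
- rotor (a joint): Turn of the rotor, rad: 0 at rest, growing clockwise seen from above, stop at 1.55. Carried round by the crossbar with up to 0.1 rad of play; a torsion spring turns it back with 0.03 N m at rest and 0.17 N m at the stop.
- hammer: Bystander, loose: hammer lying on its side, 260 mm long, wooden handle; to be left alone.
- square: Bystander, loose: try square, dark wooden stock 110 mm with a 160 mm steel blade, lying flat; to be left alone.
- jar: Bystander, loose: small closed amber glass jar, 52 mm across, 70 mm tall; to be left alone.
- tape: Bystander, loose: grey tape measure, 60 x 32 mm, 60 mm tall; to be left alone.
- wrench: Bystander, loose: steel wrench lying flat; to be left alone.
- screwdriver: Bystander, loose: screwdriver lying flat; to be left alone.
- offcut: Bystander, loose: wood offcut 45 x 90 x 22 mm; to be left alone.
Things that resemble listed ones, but are neither listed nor needed, are in the scene too. What is shaped like the fitting but blue or red is not meant.

How it is judged:
By the outcome, as a careful person would: the job done as asked, in the order asked, and still so for the second after the job is handed in, while the arm keeps its last pose, push and grip.
It also fails if it takes over 66 s, if anything falls off the work surface, if the arm or the gripper's body presses on something with over 40 N, if the wrist force passes 120 N, or if a joint passes its speed limit or range.

## Working session

There is one attempt and no reset: what is moved stays moved. The work goes in short steps, Python scripts to look and compute and a tool call to move; the robot and the scene stay as the last step left them, time stands still between calls to the robot, and variables do not carry over. Pictures are saved under pics/ and viewed, at most 10 in all, crops included, and the job is handed in when it is done.

Besides the shell and the picture viewer there is one more tool, called as name([rows], argument=value, ...), one row to a line, values as JSON. servo_tool: Moves the arm, as the interface text tells. Its arguments: {"type":"object","properties":{"moves":{"type":"array"},"squeeze":{"type":"number"}},"required":["moves"]}

```bash
mkdir -p pics; ls; cat > h.py <<'E'
import numpy as np, cv2
from station import bot
def K(s): return np.array([[s['fx'],0,s['cx']],[0,s['fy'],s['cy']],[0,0,1.]])
def ray(s,px):
    p=cv2.undistortPoints(np.array(px,float).reshape(-1,1,2),K(s),np.array(s['dist'],float)).reshape(-1,2)
    R=np.array(s['R']);t=np.array(s['t'])
    return -R.T@t, np.c_[p,np.ones(len(p))]@R
def onz(s,px,z):
    c,d=ray(s,px); z=np.broadcast_to(z,len(d)); return c+d*((z-c[2])/d[:,2])[:,None]
def cloud(s):
    h,w=s['depth'].shape; u,v=np.meshgrid(np.arange(w),np.arange(h))
    c,d=ray(s,np.c_[u.ravel(),v.ravel()]); return (c+d*s['depth'].ravel()[:,None]).reshape(h,w,3)
def proj(s,X):
    return cv2.projectPoints(np.array(X,float).reshape(-1,1,3),cv2.Rodrigues(np.array(s['R']))[0],np.array(s['t']),K(s),np.array(s['dist'],float))[0].reshape(-1,2)
E
python3 - <<'E'
from h import *
import pickle
for n in('top','scene'):
    s=bot.snapshot(n); pickle.dump(s,open(n+'0.pkl','wb')); cv2.imwrite(f'pics/{n}0.png',cv2.resize(s['image'],(768,576)))
    print(n,-np.array(s['R']).T@s['t'],np.array(s['R']).round(2).tolist(),s['fx'])
print(bot.state())
E
```

```text
pics
top [0.41861579 0.04772783 1.28248438] [[0.02, -1.0, 0.02], [-1.0, -0.02, -0.08], [0.08, -0.02, -1.0]] 410.26821582506284
scene [ 1.1811931  -0.41665972  1.16194383] [[0.58, 0.82, -0.0], [0.66, -0.46, -0.59], [-0.48, 0.34, -0.81]] 384.31673306937927
{'time': 0.1, 'q': array([-8.85283701e-01,  4.07742869e-02,  8.39162940e-02, -3.79169671e-04,
       -1.61550062e+00, -3.33706004e-01]), 'joint_vel': array([ 0.00034785,  0.00088689,  0.00287779,  0.0024512 , -0.00012624,
        0.00249587]), 'effort': array([-6.06711663e-03, -3.69345045e+01,  3.48280406e+01,  6.95167691e+00,
       -4.53889486e-03,  2.71314474e-05]), 'tool_pos': array([ 0.20671687, -0.56294711,  0.22467476]), 'eef_rot': array([-2.15734900e-04, -1.75005720e-01,  9.84567089e-01,  7.74285579e-04]), 'wrist_force': array([-0.36507401,  0.12861103,  0.06270442]), 'ft_torque': array([-0.02422193,  0.00514921,  0.01793983]), 'gripper_force': 0.0, 'width': 1.0014308411117008}
```

View pics/top0.png

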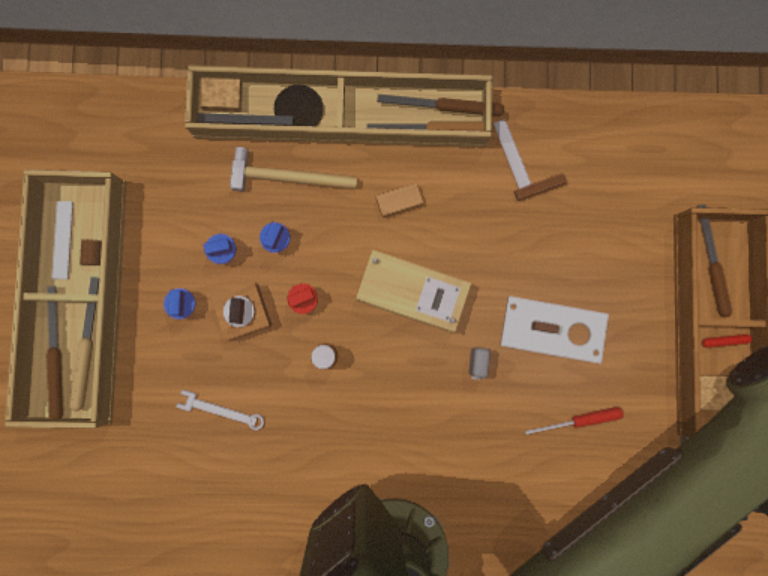

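View pics/scene0.png

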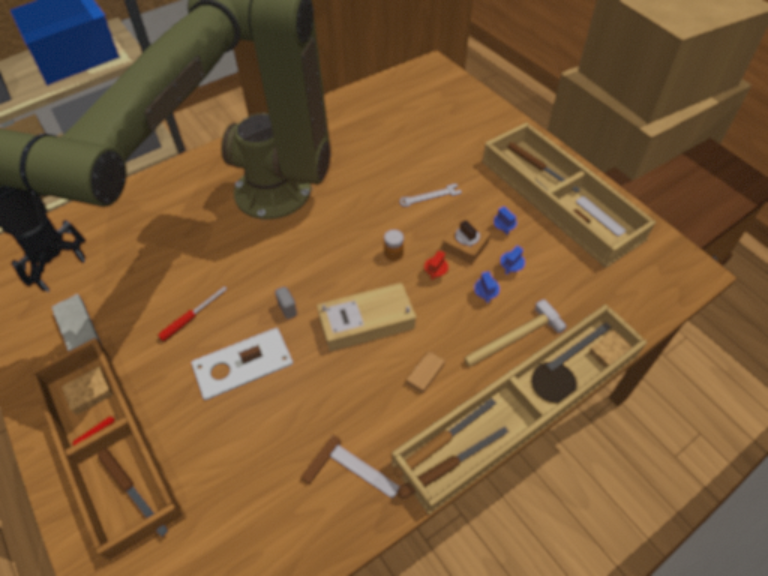

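```bash
python3 - <<'E'
from h import *
import pickle
T=pickle.load(open('top0.pkl','rb'));S=pickle.load(open('scene0.pkl','rb'))
def crop(s,cx,cy,w,h,k): 
    x,y=int(cx-w/2),int(cy-h/2); return cv2.resize(s['image'][y:y+h,x:x+w],(w*k,h*k),interpolation=cv2.INTER_CUBIC)
a=np.vstack([np.hstack([crop(T,277,194,90,70,4),crop(T,370,220,90,70,4)]),
 np.hstack([crop(T,165,203,90,70,4),crop(S,318,158,90,70,4)])])
cv2.imwrite('pics/c1.png',a)
P=cloud(T);Q=cloud(S)
for n,C,uv in [('T',P,[(285,190),(270,196),(285,203),(159,203),(159,208),(363,218),(350,210),(203,198),(250,220)]),('S',Q,[(245,210),(240,200),(167,236),(312,153),(150,245),(160,250)])]:
    for u,v in uv: print(n,u,v,C[v,u].round(4))
E
```

```text
T 285 190 [ 0.541  -0.0572  0.05  ]
T 270 196 [ 0.5215 -0.012   0.053 ]
T 285 203 [ 0.5015 -0.0577  0.0521]
T 159 203 [0.4912 0.3131 0.0796]
T 159 208 [0.477  0.3139 0.073 ]
T 363 218 [ 0.462  -0.2961  0.0422]
T 350 210 [ 0.4873 -0.2652  0.0066]
T 203 198 [0.5098 0.1871 0.0668]
T 250 220 [0.4493 0.0464 0.0016]
S 245 210 [ 0.5448 -0.0319  0.0525]
S 240 200 [ 0.4957 -0.0206  0.0466]
S 167 236 [ 0.4702 -0.3011  0.034 ]
S 312 153 [0.4889 0.3134 0.0765]
S 150 245 [ 4.467e-01 -3.628e-01 -4.000e-04]
S 160 250 [ 0.4881 -0.3433  0.0063]
```

View pics/c1.png

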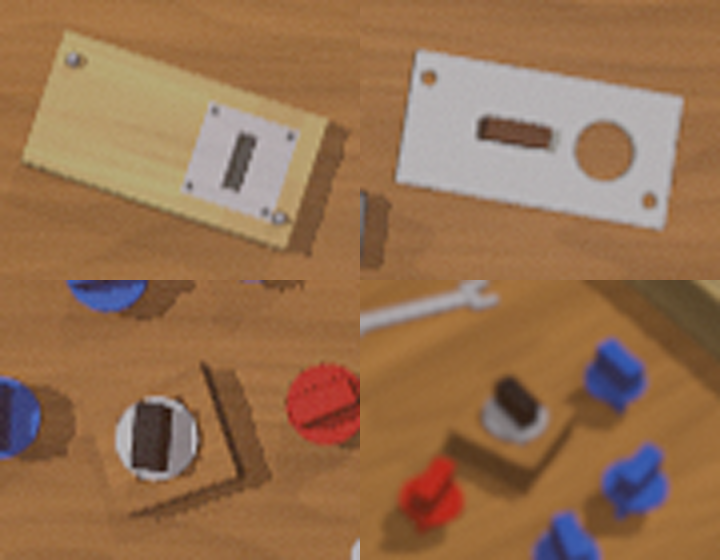

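The crops show the jig (pins at crop px (72,60) and (280,217), slot (238,160)), the plate (rib (517,132), window (604,150); it already faces the right way), and the candidates for the hold-down. In the top picture those are blue (220,249), (275,237), (179,303), red (302,298), and black-on-steel at (238,311). The last one is meant: black handle, hanging in the stand.

```bash
cat > m.py <<'E'
from h import *
def big(m,c=None):
    n,l,st,ce=cv2.connectedComponentsWithStats(m.astype(np.uint8),connectivity=4)
    best=[i for i in range(1,n) if st[i,4]>=6]
    if c is None: i=max(best,key=lambda i:st[i,4])
    else: i=min(best,key=lambda i:np.hypot(*(ce[i]-c))-0.02*min(st[i,4],400))
    return l==i
def rectz(s,mask,z):
    c=max(cv2.findContours(mask.astype(np.uint8),cv2.RETR_EXTERNAL,cv2.CHAIN_APPROX_NONE)[0],key=cv2.contourArea)
    h=cv2.convexHull(c).reshape(-1,2); X=onz(s,h,z)[:,:2]
    (cx,cy),(w,hh),a=cv2.minAreaRect((X*1000).astype(np.float32))
    b=cv2.boxPoints(((cx,cy),(w,hh),a)); e=[b[1]-b[0],b[2]-b[1]]; e=max(e,key=np.linalg.norm)
    if e[1]<0:e=-e
    return np.array([cx,cy]).round(2),sorted([round(w,1),round(hh,1)]),round(np.degrees(np.arctan2(-e[0],e[1])),2) # yaw of +y axis
def cenz(s,mask,z):
    v,u=np.nonzero(mask); return (onz(s,[[u.mean(),v.mean()]],z)[0,:2]*1000).round(2)
def win(s,x,y,z,r):
    c=proj(s,[[x,y,z]])[0]; m=np.zeros(s['depth'].shape,bool)
    m[max(0,int(c[1]-r)):int(c[1]+r),max(0,int(c[0]-r)):int(c[0]+r)]=1; return m,c
def chan(s):
    hsv=cv2.cvtColor(s['image'],cv2.COLOR_BGR2HSV).astype(int); return hsv[...,0],hsv[...,1],hsv[...,2]
E
python3 - <<'E'
from m import *
import pickle
for n in('top','scene'):
    s=pickle.load(open(n+'0.pkl','rb')); H,Sa,V=chan(s); print(n)
    P=cloud(s)
    w,c=win(s,.475,-.29,.008,60); pm=big((Sa<60)&(V>110)&w,c); print('plate',rectz(s,pm,.008))
    # holes inside plate
    cs,hi=cv2.findContours(pm.astype(np.uint8),cv2.RETR_CCOMP,cv2.CHAIN_APPROX_NONE)
    for k,q in enumerate(cs):
        if hi[0][k][3]>=0 and len(q)>5:
            m=np.zeros(pm.shape,np.uint8); cv2.drawContours(m,[q],-1,1,-1); m&=(~pm).astype(np.uint8)
            print(' hole',m.sum(),cenz(s,m,.008),'z.04',cenz(s,m,.04))
            if 60<m.sum()<220: print(' rib?',rectz(s,m,.04))
    w,c=win(s,.51,-.06,.05,32); sm=big((Sa<60)&(V>120)&w,c); print('socket',rectz(s,sm,.05))
    w,c=win(s,.52,-.01,.05,70); jm=(P[...,2]>.042)&(P[...,2]<.075)&w; print('jig depth',rectz(s,big(jm,c),.05))
    w,c=win(s,.49,.313,.05,30); dm=big((V<75)&w&(P[...,2]>.06),c); print('handle',dm.sum(),rectz(s,dm,.078))
    fm=big((P[...,2]>.043)&w,c); print('fit by depth',rectz(s,fm,.046))
    st=big((P[...,2]>.03)&win(s,.49,.313,.04,40)[0],c); print('stand',rectz(s,st,.04))
    w,c=win(s,.47,-.28,.04,40); rm=big((P[...,2]>.025)&w,c); print('rib depth',rm.sum(),rectz(s,rm,.04))
    for nm,mm in(('rib',rm),('handle',dm),('jig',jm)): print(nm,'z med/90',np.percentile(P[...,2][mm],[50,90]).round(4))
E
```

```text
top
plate (array([ 459.4 , -325.58]), [106.3, 212.1], np.float32(-8.81))
 hole 10 [ 413.49 -411.44] z.04 [ 413.62 -399.91]
 hole 165 [ 451.42 -376.19] z.04 [ 450.6  -365.54]
 rib? (array([ 451.5, -365.2]), [39.6, 42.7], np.float32(89.79))
 hole 98 [ 463.92 -305.9 ] z.04 [ 462.78 -297.02]
 rib? (array([ 462.84, -297.  ]), [16.5, 54.5], np.float32(-8.16))
 hole 9 [ 505.45 -239.75] z.04 [ 503.27 -232.53]
socket (array([513.55, -81.34]), [72.9, 79.9], np.float32(-17.16))
jig depth (array([530.91, -27.32]), [104.5, 209.4], np.float32(-17.65))
handle 126 (array([481.01, 318.77]), [23.2, 44.2], np.float32(-87.64))
fit by depth (array([481.36, 319.97]), [58.6, 59.8], np.float32(-43.38))
stand (array([482.43, 318.36]), [92.4, 92.6], np.float32(-69.31))
rib depth 108 (array([ 465.2, -298.2]), [20.5, 52.0], np.float32(-8.16))
rib z med/90 [0.0403 0.0434]
handle z med/90 [0.0771 0.0804]
jig z med/90 [0.0508 0.0631]
scene
plate (array([ 459.94, -325.34]), [110.5, 213.6], np.float32(-8.68))
 hole 104 [ 452.82 -376.83] z.04 [ 473.02 -377.94]
 rib? (array([ 472.65, -377.93]), [36.8, 38.5], np.float32(63.96))
 hole 2 [ 506.41 -240.17] z.04 [ 525.12 -245.07]
 hole 98 [ 453.18 -299.85] z.04 [ 473.36 -303.09]
 rib? (array([ 473.24, -303.35]), [28.9, 45.3], np.float32(-8.82))
socket (array([511.01, -79.2 ]), [77.1, 78.5], np.float32(-18.05))
jig depth (array([533.11, -30.95]), [110.8, 210.3], np.float32(-17.34))
handle 73 (array([489.54, 310.85]), [28.6, 53.0], np.float32(88.21))
fit by depth (array([476.77, 325.93]), [59.3, 81.8], np.float32(37.18))
stand (array([483.59, 316.83]), [95.8, 103.9], np.float32(20.59))
rib depth 104 (array([ 467.61, -301.23]), [27.7, 50.5], np.float32(-8.78))
rib z med/90 [0.04   0.0434]
handle z med/90 [0.0748 0.0791]
jig z med/90 [0.0499 0.0641]
```

servo_tool([
  [50,-331,158,80,-61],
  [50,-331,158,80,-61],
  [50,-331,158,80,-61],
  [50,-331,158,80,-61],
  [50,-331,158,80,-61],
  [50,-331,158,80,-61],
  [50,-331,158,80,-61],
  [50,-331,158,110,-61],
  [50,-331,158,125,-61],
  [50,-331,158,125,-61],
  [50,-331,158,125,-61],
  [50,-331,158,125,-61],
])

```text
time: 1.3
tool_pos: [0.4632, -0.3021, 0.1024]
eef_rot: [0.0, -0.65, 0.76, -0.001]
wrist_force: [-0.2, -0.2, 0.2]
width: 0.582
gripper_force: 0.0
```

```bash
cat >> h.py <<'E'
def tool(tx=None,ty=None,tz=None,line=None):
    st=bot.state(); w,x,y,z=st['eef_rot']
    from scipy.spatial.transform import Rotation as Ro
    R=Ro.from_quat([x,y,z,w]).as_matrix(); p=st['tool_pos']*1000
    L=np.degrees(np.arctan2(R[1,1],R[0,1]))
    print('p',p.round(1),'line',L.round(2),'tilt',R[:,2].round(3),'w',round(st['width']*85.4,1),'g',round(st['gripper_force'],1),'F',st['wrist_force'].round(1),'M',st['ft_torque'].round(2),'t',round(st['time'],1),'q',np.degrees(st['q']).round(0))
    if tx is not None:
        d=R.T@(np.array([tx,ty,tz if tz is not None else p[2]])-p); tr=0 if line is None else -((line-L+90)%180-90)
        print('move',d.round(1),'turn',round(tr,1))
E
python3 - <<'E'
from h import *
tool(463.3,-300.5,30,-8.8)
import pickle
s=bot.snapshot('top');t=bot.snapshot('scene')
cv2.imwrite('pics/b.png',np.vstack([np.hstack([cv2.resize(i['image'][r:r+130,c:c+180],(360,260)) for i,r,c in((s,150,270),(t,170,90))]),]))
E
```

```text
p [ 463.2 -302.1  102.4] line 171.07 tilt [ 0.002 -0.001 -1.   ] w 49.7 g 0.0 F [-0.2 -0.2  0.2] M [ 0.02 -0.02 -0.02] t 1.3 q [-12.  -4. -14.   0. -80.   3.]
move [-1.6  0.3 72.4] turn -0.1
```

View pics/b.png

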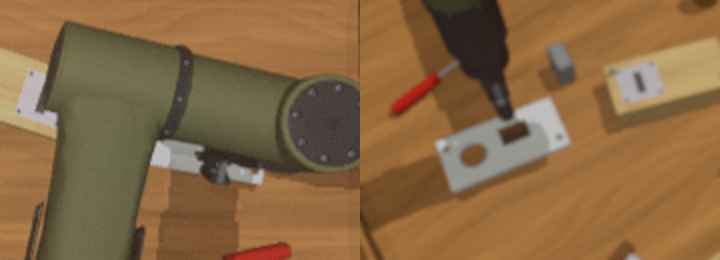

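The scene camera shows the jaws above the rib at (515,132), while the arm blocks the top view. Descending now to grip.

servo_tool([
  [50,-1.5,0,30,0],
  [50,-1.5,0,55,0],
  [50,-1.5,0,65,0],
  [50,-1.5,0,72,0],
  [50,-1.5,0,72,0],
  [0,-1.5,0,72,0],
  [0,-1.5,0,72,0],
  [0,-1.5,0,72,0],
  [0,-1.5,0,72,0],
  [0,-1.5,0,72,0],
  [0,-1.5,0,72,0],
  [0,-1.5,0,72,0],
], squeeze=80)

```text
time: 2.6
tool_pos: [0.4642, -0.2997, 0.0302]
eef_rot: [0.0, -0.651, 0.759, -0.001]
wrist_force: [-1.0, 2.2, 5.1]
width: 0.17
gripper_force: 78.4
```

```bash
python3 - <<'E'
from h import *
tool(463.3,-300.5,30,-8.8)
E
```

```text
p [ 464.2 -299.7   30.2] line 171.18 tilt [ 0.002 -0.001 -1.   ] w 14.5 g 78.4 F [-1.   2.2  5.1] M [ 0.44  0.14 -0.02] t 2.6 q [-12.  -1. -19.   0. -72.   3.]
move [0.9 0.7 0.2] turn -0.0
```

servo_tool([
  [0,0,0,-20,0],
  [0,0,0,-50,0],
  [0,0,0,-80,0],
  [0,0,0,-90,0],
  [0,0,0,-90,0],
])

```text
time: 3.1
tool_pos: [0.4637, -0.2992, 0.1189]
eef_rot: [0.001, -0.65, 0.76, -0.0]
wrist_force: [-1.0, -0.2, -5.4]
width: 0.17
gripper_force: 78.7
```

```bash
python3 - <<'E'
from m import *
import pickle
tool()
def JX(c,yaw,p):
    a=np.radians(yaw); return np.array(c)+np.array([[np.cos(a),-np.sin(a)],[np.sin(a),np.cos(a)]])@p
c=(531,-27.5)
for n in('top','scene'):
    s=pickle.load(open(n+'0.pkl','rb')); H,Sa,V=chan(s); print(n)
    w,_=win(s,.53,-.027,.05,75); P=cloud(s)
    im=cv2.GaussianBlur(s['image'],(3,3),0).astype(int)
    hs=cv2.cvtColor(s['image'],cv2.COLOR_BGR2HSV)
    jc=proj(s,[[.535,.0,.05]])[0].astype(int); tc=proj(s,[[.60,-.03,.0]])[0].astype(int)
    print('jig hsv',hs[jc[1],jc[0]],'table',hs[tc[1],tc[0]])
    for nm,p in(('A',(32,92)),('B',(-32,-92))):
        g=JX(c,-17.5,p); u=proj(s,[[g[0]/1e3,g[1]/1e3,.068]])[0]; x,y=int(round(u[0])),int(round(u[1])); print(nm,'expected tip px',u.round(1))
        print(s['image'][y-5:y+6,x-5:x+6].mean(2).astype(int)); print(Sa[y-5:y+6,x-5:x+6])
    q=JX(c,-17.5,(0,-52)); w,cc=win(s,q[0]/1e3,q[1]/1e3,.05,12)
    dm=big((V<110)&(Sa<90)&w,cc); print('slot',dm.sum(),cenz(s,dm,.05),rectz(s,dm,.05),'expected',q.round(1))
E
```

```text
p [ 463.7 -299.2  118.9] line 171.15 tilt [ 0.002  0.    -1.   ] w 14.5 g 78.7 F [-1.  -0.2 -5.4] M [ 0.13 -0.01  0.  ] t 3.1 q [-12.  -4. -13.  -0. -81.   3.]
top
jig hsv [ 19 112 175] table [ 14 149 152]
A expected tip px [249.7 172.5]
[[115 111 119 153 153 156 149 144 138 131 113]
 [110 110 132 151 150 149 152 154 153 147 142]
 [111 116 152 154 151 148 150 150 151 152 154]
 [112 136 153 154 156 143 154 155 152 148 149]
 [108 141 151 143 147 154 129 136 155 153 151]
 [117 146 156 132 150 157  99 114 131 157 155]
 [132 150 154 119 129 120  88 113 115 152 152]
 [141 150 151 131 119 106 103 115 139 153 152]
 [146 148 146 145 140 135 138 140 151 154 153]
 [151 151 147 145 146 149 150 151 149 150 154]
 [150 151 149 145 147 150 150 151 150 151 151]]
[[146 148 137  96  96  92  99 105 112 119 146]
 [151 153 117  97 103 103  98  94  97 104 108]
 [153 145  97  91  99 102 102 105  98  96  94]
 [155 119  95  92  95  97  96  94  99 103 104]
 [158 109 101  96  52  25  90  99  93  94  98]
 [143 102  94  84  15  13  56 117 106  89  93]
 [122 101  98  85  21  16  61 121 114  97  94]
 [112 100 100 1
[... 2935 characters left out ...]
 131 140 151 163 169 171 174]
 [106 111 123 136 141 143 152 164 171 173 172]]
[[155 157 158 158 160 156 159 155 156 152 151]
 [157 155 159 155 153 152 149 144 139 135 129]
 [154 153 149 145 139 132 131 131 125 124 120]
 [148 139 132 122 111 109 113 117 116 113 109]
 [138 127 120 105  83  82  99 108 104  94  81]
 [135 122 112  93  61  56  77  84  72  54  40]
 [140 123 114  92  54  35  47  50  38  20  12]
 [143 124 114 100  66  40  29  21  12   8   6]
 [147 131 119 112  92  76  50  22   8   8   7]
 [151 134 122 117 111 101  70  31   9   6   7]
 [155 136 123 117 117 113  86  43  12   7   7]]
slot 18 [514.08 -77.15] (array([513.71, -77.29]), [6.6, 31.4], np.float32(72.75)) expected [515.4 -77.1]
```

```bash
python3 - <<'E'
from h import *
tool(538.1,-2.5,120,-17.5)
E
```

```text
p [ 463.7 -299.2  118.9] line 171.15 tilt [ 0.002  0.    -1.   ] w 14.5 g 78.7 F [-1.  -0.2 -5.4] M [ 0.13 -0.01  0.  ] t 3.1 q [-12.  -4. -13.  -0. -81.   3.]
move [-304.6  -27.9   -0.8] turn 8.7
```

servo_tool([
  [0,-40,-4,-3,1],
  [0,-80,-8,-3,3],
  [0,-120,-12,-3,5],
  [0,-160,-16,-3,7],
  [0,-200,-20,-3,8.7],
  [0,-240,-24,-3,8.7],
  [0,-280,-27,-3,8.7],
  [0,-304.5,-28,-1,8.7],
  [0,-304.5,-28,-1,8.7],
  [0,-304.5,-28,-1,8.7],
  [0,-304.5,-28,-1,8.7],
  [0,-304.5,-28,-1,8.7],
])

```text
time: 4.3
tool_pos: [0.5373, -0.0036, 0.1189]
eef_rot: [-0.0, -0.591, 0.807, 0.0]
wrist_force: [0.2, -0.6, -4.9]
width: 0.172
gripper_force: 78.8
```

```bash
python3 - <<'E'
from m import *
import pickle
tool(538.1,-2.5,120,-17.5)
s=bot.snapshot('scene');t=bot.snapshot('top'); pickle.dump((s,t),open('h1.pkl','wb'))
a=cv2.resize(s['image'][150:280,170:320],(600,520)); b=cv2.resize(t['image'][140:240,210:330],(180,150))
a[:150,:180]=b
cv2.imwrite('pics/d.png',a)
H,Sa,V=chan(s); zu=(bot.state()['tool_pos'][2]-.0302)+.008
w,c=win(s,.53,-.027,zu,60); pm=big((Sa<60)&(V>110)&w,c); print(pm.sum(),rectz(s,pm,zu))
cs,hi=cv2.findContours(pm.astype(np.uint8),cv2.RETR_CCOMP,cv2.CHAIN_APPROX_NONE)
for k,q in enumerate(cs):
    if hi[0][k][3]>=0:
        m=np.zeros(pm.shape,np.uint8); cv2.drawContours(m,[q],-1,1,-1); m&=(~pm).astype(np.uint8)
        if m.sum(): print(' hole',m.sum(),cenz(s,m,zu),cenz(s,m,zu-.004))
E
```

```text
p [537.3  -3.6 118.9] line 162.39 tilt [-0.001 -0.    -1.   ] w 14.7 g 78.8 F [ 0.2 -0.6 -4.9] M [ 0.1  -0.03  0.  ] t 4.3 q [ 21.  -6. -15.  -0. -82. -39.]
move [-1.2 -0.4 -1.1] turn -0.1
1499 (array([534.71, -29.98]), [119.0, 214.5], np.float32(-16.87))
 hole 8 [528.32 -87.17] [525.86 -85.94]
 hole 1 [589.34  50.26] [587.12  52.02]
 hole 30 [503.53 -75.45] [500.99 -74.16]
 hole 2 [ 473.34 -107.26] [ 470.68 -106.1 ]
```

View pics/d.png

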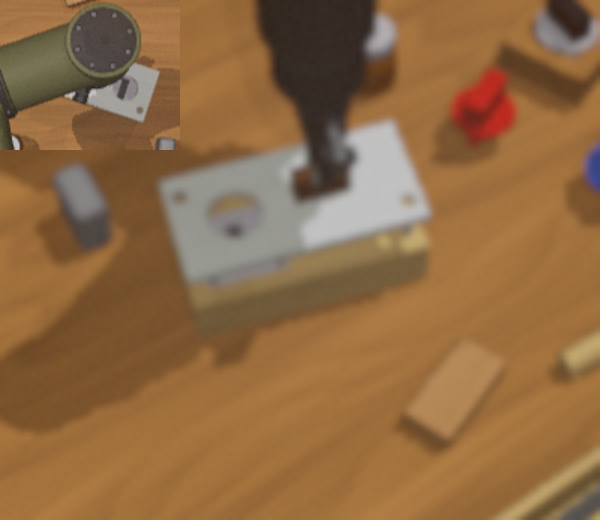

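The plate hovers over the jig, with its holes at crop px (180,197) and (407,200) and the window at (235,213). Next I compare the holes with the pins in the same camera.

```bash
cat > holes.py <<'E'
from m import *
def hole(s,px,z,r=4,key=None):
    x,y=int(round(px[0])),int(round(px[1])); Sa=chan(s)[1][y-r:y+r+1,x-r:x+r+1].astype(float)
    b=np.percentile(Sa,40); w=np.clip(Sa-b-15,0,None); vv,uu=np.mgrid[y-r:y+r+1,x-r:x+r+1]
    u=np.array([(w*uu).sum(),(w*vv).sum()])/w.sum(); return u.round(2),(onz(s,[u],z)[0,:2]*1000).round(1)
def pin(s,px,r=4):
    x,y=int(round(px[0])),int(round(px[1])); Sa=chan(s)[1][y-r:y+r+1,x-r:x+r+1].astype(float)
    w=np.clip(85-Sa,0,None); vv,uu=np.mgrid[y-r:y+r+1,x-r:x+r+1]
    u=np.array([(w*uu).sum(),(w*vv).sum()])/w.sum(); return u.round(2),(onz(s,[u],.059)[0,:2]*1000).round(1)
E
python3 - <<'E'
from holes import *
import pickle
s,t=pickle.load(open('h1.pkl','rb')); T0=pickle.load(open('top0.pkl','rb'));S0=pickle.load(open('scene0.pkl','rb'))
zm=.1189-.0302+.004
print('pinA scene',pin(S0,(271.5,206)),'top',pin(T0,(249.3,172.7)),'pinB top',pin(T0,(301.6,213),2))
print('holeB scene',hole(s,(215,199.3),zm),'holeA',hole(s,(271.75,200),zm))
# top: hole b px, window
a=np.radians(-17.5);R=np.array([[np.cos(a),-np.sin(a)],[np.sin(a),np.cos(a)]])
tcp=np.array([537.3,-3.6]); o=tcp-R@[0,26.2]
hb=o+R@[-32,-92]; ha=o+R@[32,92]; print('pred from grasp',o,hb,ha)
u=proj(t,[[hb[0]/1e3,hb[1]/1e3,zm]])[0]; print(u,'top holeB',hole(t,u,zm))
H,Sa,V=chan(s); P=cloud(s)
g=o+R@[0,-52]
for n,i in(('s',s),('t',t)):
    P=cloud(i); w,c=win(i,g[0]/1e3,g[1]/1e3,.088,14)
    d=big((P[...,2]<.072)&(P[...,2]>.02)&w,c); print(n,'win pred',g,'meas',d.sum(),cenz(i,d,zm))
print('pins exp',np.array([530.2,-27.5])+R@[32,92],np.array([530.2,-27.5])+R@[-32,-92])
# depth of plate
w,c=win(s,.53,-.027,zm,60);pm=big((Sa<60)&(V>110)&w,c); Ps=cloud(s)[pm]; m=Ps[:,2]>.075
A=np.c_[Ps[m][:,:2]-[.53,-.027],np.ones(m.sum())]; print('plane',np.linalg.lstsq(A,Ps[m][:,2],rcond=None)[0])
E
```

```text
pinA scene (array([271.49, 205.81]), array([587. ,  50.9])) top (array([249.74, 173.22]), array([588.3,  50.5])) pinB top (array([301.05, 212.98]), array([ 472.3, -105.6]))
holeB scene (array([212.79, 200.35]), array([ 471.9, -113.7])) holeA (array([274.62, 198.14]), array([585.7,  64.2]))
pred from grasp [529.42150805 -28.58738411] [ 471.23763207 -106.70675799] [587.60538403  49.53198978]
[302.88791068 212.86626499] top holeB (array([304.55, 214.13]), array([ 467.7, -111.6]))
s win pred [513.78480648 -78.18066555] meas 112 [514.92 -80.43]
t win pred [513.78480648 -78.18066555] meas 190 [513.9  -77.51]
pins exp [588.38387598  50.61937388] [ 472.01612402 -105.61937388]
plane [ 1.04850136 -0.41303811  0.09012081]
```

```bash
python3 - <<'E'
from holes import *
import pickle
s,t=pickle.load(open('h1.pkl','rb'));zm=.1189-.0302+.004
for p in((215,199.3),(271.75,200)):
    x,y=round(p[0]),round(p[1]); print(chan(s)[1][y-4:y+5,x-4:x+5]); print(hole(s,p,zm,2))
x,y=303,213; print(chan(t)[1][y-4:y+5,x-4:x+5],hole(t,(303,213),zm,2))
E
```

```text
[[33 20 16 15 14 12 12 10 12]
 [17 12 10 12 12 12 12 10 10]
 [14 10 12 15 15 12 12 10 12]
 [25 14 21 37 39 21 14 12 14]
 [30 20 38 65 63 35 16 12 12]
 [39 22 26 45 40 26 14 10 10]
 [49 18 14 21 18 14 10 12 10]
 [66 25 14 12 10 10 12 12 10]
 [78 33 12 10 12 10 14 10 10]]
(array([214.44, 199.08]), array([ 470.5, -106.3]))
[[  0   1   1   1   0   5  28  82 137]
 [  0   1   1   1   0   1  17  55 116]
 [  0   0   4   7   6   4   8  37  91]
 [  0   5  17  37  40  18  10  25  73]
 [  1   7  27  58  62  30  10  17  50]
 [  1   4  18  33  33  18   7   7  28]
 [  0   1   4   8   8   4   1   0  14]
 [  1   0   1   0   1   1   1   0   9]
 [  0   0   1   0   0   3   8  11  30]]
(array([271.56, 199.92]), array([585.7,  51.2]))
[[  9  13  13  11  10  10  11  13  10]
 [  9  11   9  10   8   8  13  11   8]
 [ 12  11  13  41  40  22  10  11   8]
 [  9   8  13  47 100  98  14  11   6]
 [ 11  11  11  17  85 121  17   8  19]
 [ 11  11  10  42 110  97  14   6  53]
 [ 11  14  14  44  57  32  10   6  84]
 [  9  10  11  17  19   6   8  14 108]
 [ 12  11   9   6  11   9  11  53 136]] (array([303.35, 213.09]), array([ 470.6, -108.1]))
```

```bash
python3 - <<'E'
from holes import *
import pickle
tool(538.5,-2.8,None,-17.6)
S0=pickle.load(open('scene0.pkl','rb')); print(onz(S0,[(215.4,205.3)],.059),proj(S0,[[.472,-.1056,.059],[.5884,.0506,.059]]))
E
```

```text
p [537.6  -3.5 119.4] line 162.39 tilt [-0.  0. -1.] w 14.4 g 78.8 F [-0.3 -0.  -4.8] M [ 0.06 -0.01 -0.  ] t 4.4 q [ 21.  -6. -15.  -0. -82. -39.]
move [-0.9 -0.7 -0. ] turn -0.0
[[ 0.47286716 -0.10757404  0.059     ]] [[215.75465326 204.8637792 ]
 [271.63835148 206.1169666 ]]
```

servo_tool([
  [0,-1,-0.7,8,0],
  [0,-1,-0.7,14,0],
  [0,-1,-0.7,18,0],
  [0,-1,-0.7,20,0],
  [0,-1,-0.7,22,0],
  [0,-1,-0.7,24,0],
  [0,-1,-0.7,25,0],
  [0,-1,-0.7,26,0],
  [0,-1,-0.7,26,0],
])

```text
time: 5.3
tool_pos: [0.5387, -0.002, 0.0935]
eef_rot: [-0.0, -0.591, 0.807, 0.0]
wrist_force: [0.5, 0.8, -5.1]
width: 0.174
gripper_force: 78.8
```

```bash
python3 - <<'E'
from h import *
tool()
E
```

```text
p [538.7  -2.   93.5] line 162.46 tilt [-0.  0. -1.] w 14.8 g 78.8 F [ 0.5  0.8 -5.1] M [ 0.09  0.06 -0.01] t 5.3 q [ 21.  -6. -17.  -0. -79. -39.]
```

servo_tool([
  [0,0,0,2,0],
  [0,0,0,4,0],
  [0,0,0,6,0],
  [0,0,0,8,0],
  [0,0,0,9,0],
  [0,0,0,10,0],
  [0,0,0,10,0],
])

```text
time: 6.0
tool_pos: [0.5386, -0.002, 0.0834]
eef_rot: [-0.0, -0.591, 0.807, 0.0]
wrist_force: [0.0, -0.2, -4.1]
width: 0.169
gripper_force: 78.8
```

```bash
python3 - <<'E'
from h import *
tool()
E
```

```text
p [538.6  -2.   83.4] line 162.46 tilt [-0.  0. -1.] w 14.4 g 78.8 F [ 0.  -0.2 -4.1] M [ 0.11 -0.03 -0.01] t 6.0 q [ 21.  -5. -18.  -0. -78. -39.]
```

servo_tool([
  [0,0,0,1,0],
  [0,0,0,2,0],
  [0,0,0,3,0],
  [0,0,0,4,0],
  [0,0,0,4.5,0],
  [0,0,0,4.5,0],
])

```text
time: 6.6
tool_pos: [0.5389, -0.002, 0.0803]
eef_rot: [0.0, -0.591, 0.807, -0.0]
wrist_force: [-5.3, 2.0, 4.7]
width: 0.17
gripper_force: 80.0
```

```bash
python3 - <<'E'
from h import *
tool()
E
```

```text
p [538.9  -2.   80.3] line 162.47 tilt [ 0.001 -0.    -1.   ] w 14.5 g 80.0 F [-5.3  2.   4.7] M [ 0.45  1.59 -0.02] t 6.6 q [ 21.  -5. -18.   0. -77. -39.]
```

servo_tool([
  [50,0,0,4,0],
  [50,0,0,3,0],
  [50,0,0,3,0],
  [50,0,0,3,0],
  [50,0,0,3,0],
  [50,0,0,-10,0],
  [50,0,0,-40,0],
  [50,0,0,-80,0],
  [50,0,0,-80,0],
])

```text
time: 7.5
tool_pos: [0.5416, -0.0022, 0.167]
eef_rot: [0.005, -0.591, 0.807, -0.003]
wrist_force: [1.0, 0.1, 0.4]
width: 0.59
gripper_force: 0.0
```

```bash
python3 - <<'E'
from m import *
import pickle
tool(480,318,160,88)
for n in('top','scene'):
    s=pickle.load(open(n+'0.pkl','rb')); P=cloud(s); H,Sa,V=chan(s); w,c=win(s,.481,.318,.07,30)
    for th in(.062,.068):
        m=big((P[...,2]>th)&w,c); X=P[m]*1000; e,v=np.linalg.eigh(np.cov(X[:,:2].T)); d=v[:,1]
        print(n,th,m.sum(),'cloud cen',X.mean(0).round(1),'head',np.degrees(np.arctan2(d[1],d[0])).round(1),'z90',np.percentile(X[:,2],[50,90]).round(1),rectz(s,m,.078))
    fl=big((Sa<60)&(V>110)&w,c); al=(fl|((V<75)&w&(P[...,2]>.04))); print('flange',rectz(s,big(al,c),.046))
    print(V[int(c[1])-10:int(c[1])+11,int(c[0])-10:int(c[0])+11] if n=='top' else '')
E
```

```text
p [541.6  -2.2 167. ] line 162.46 tilt [ 0.011  0.001 -1.   ] w 50.4 g 0.0 F [1.  0.1 0.4] M [-0.02 -0.02  0.  ] t 7.5 q [ 21.  -7. -10.   0. -86. -39.]
move [-286.7  155.3    6.6] turn 74.5
top 0.062 141 cloud cen [482.4 319.3  76.8] head 177.8 z90 [77.2 80.4] (array([482.47, 318.85]), [23.2, 47.1], np.float32(-87.64))
top 0.068 135 cloud cen [482.3 319.7  77.3] head 178.1 z90 [77.4 80.5] (array([482.47, 318.85]), [23.2, 47.1], np.float32(-87.65))
flange (array([481.33, 319.97]), [59.5, 60.2], np.float32(-87.73))
[[159 160 161 159 160 160 157 159 158 160 157 154 156 157 162 159 162 150
  149 161 157]
 [159 159 160 161 159 161 159 157 145 170 168 178 178 176 164 152 137 105
  127 164 165]
 [159 160 161 156 159 158 158 127  94 134 133 149 144 145 163 175 163 107
   97 152 166]
 [159 160 159 153 157 162 153  74  62  66  68  69  74  70 114 143 164 172
  145 115 165]
 [155 156 154 155 165 177 149  65  68  65  68  71  70  60  48  59 126 167
  155 117 139]
 [157 157 156 152 178 187 152  65  71  71  70  71  68  58  59  58 135 138
  138 139 114]
 [157 156 140 156 187 183 129  71  76  73  73 
[... 918 characters left out ...]
  137 137 133]
 [161 162 160 164 184 151  65  70  71  67  72  71  62  56  59 138 139 137
  141 139 117]
 [162 165 166 162 174 150  54  65  62  67  63  65  65  54  63 143 140 139
  141 122 111]
 [171 169 168 164 161 154 149 125 126 125  91  79  67  56  77 141 136 139
  113 116 119]
 [170 164 164 162 165 163 172 131 157 173 167 159 160 158 161 148 141 123
   97 113 114]]
scene 0.062 90 cloud cen [484.4 316.1  73.7] head 179.6 z90 [75.1 79.4] (array([487.48, 312.43]), [32.1, 57.2], np.float32(88.15))
scene 0.068 71 cloud cen [482.7 317.5  76.1] head -180.0 z90 [76.6 79.8] (array([484.61, 314.18]), [28.7, 51.3], np.float32(88.15))
flange (array([469.12, 332.27]), [29.6, 54.5], np.float32(88.21))
```

servo_tool([
  [60,-40,18,0,-8.5],
  [60,-80,38,0,-17],
  [60,-120,60,0,-25.5],
  [60,-160,82,0,-34],
  [60,-200,104,0,-42.5],
  [60,-240,126,0,-51],
  [60,-280,148,0,-59.5],
  [60,-289,155,0,-68],
  [60,-289,155,0,-76.5],
  [60,-289,155,0,-85],
  [60,-289,155,0,-93.5],
  [60,-289,155,0,-102],
])

```text
time: 8.7
tool_pos: [0.4782, 0.3205, 0.1602]
eef_rot: [-0.0, 0.999, -0.045, 0.0]
wrist_force: [-0.1, -0.3, -0.8]
width: 0.702
gripper_force: 0.0
```

```bash
python3 - <<'E'
from m import *
tool(482,320.8,67,86.5)
s=bot.snapshot('top'); i=bot.snapshot('scene')
a=np.hstack([cv2.resize(s['image'][150:250,220:340],(480,400)),cv2.resize(i['image'][100:200,260:340],(320,400))]); cv2.imwrite('pics/e.png',a)
E
```

```text
p [478.2 320.5 160.2] line -95.18 tilt [ 0.001  0.001 -1.   ] w 59.9 g 0.0 F [-0.1 -0.3 -0.8] M [-0.04 -0.01 -0.  ] t 8.7 q [ 54.  -1.  -6.   0. -86.  31.]
move [ 3.6 -0.6 93.2] turn -1.7
```

View pics/e.png

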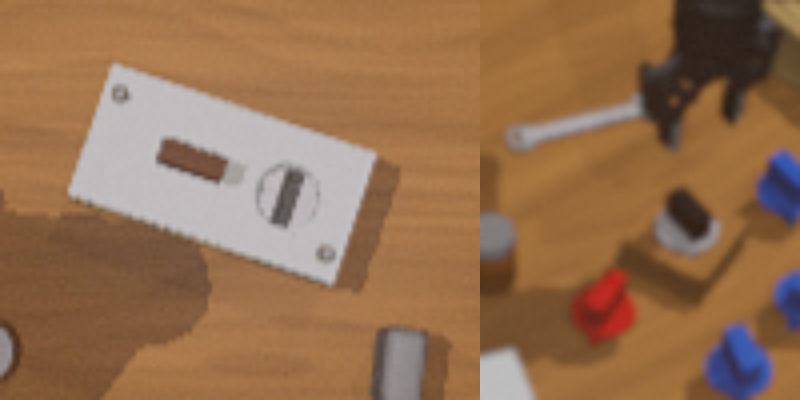

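The plate sits flush with pins in both holes (crop px (120,93) and (325,252)), and the slot shows through the window at (288,196). The jaws are above the black handle, so I lower and grip.

servo_tool([
  [60,3.5,-0.5,30,-1.7],
  [60,3.5,-0.5,60,-1.7],
  [60,3.5,-0.5,80,-1.7],
  [60,3.5,-0.5,93,-1.7],
  [60,3.5,-0.5,93,-1.7],
  [10,3.5,-0.5,93,-1.7],
  [10,3.5,-0.5,93,-1.7],
  [10,3.5,-0.5,93,-1.7],
  [10,3.5,-0.5,93,-1.7],
  [10,3.5,-0.5,93,-1.7],
  [10,3.5,-0.5,93,-1.7],
  [10,3.5,-0.5,93,-1.7],
], squeeze=100)

```text
time: 10.0
tool_pos: [0.4823, 0.3211, 0.0682]
eef_rot: [-0.001, 0.999, -0.033, 0.001]
wrist_force: [-1.3, 0.0, 6.0]
width: 0.209
gripper_force: 97.9
```

```bash
python3 - <<'E'
from m import *
tool()
s=bot.snapshot('top'); P=cloud(s); import pickle; pickle.dump(s,open('top2.pkl','wb'))
H,Sa,V=chan(s); 
def JX(c,yaw,p):
    a=np.radians(yaw); return np.array(c)+np.array([[np.cos(a),-np.sin(a)],[np.sin(a),np.cos(a)]])@p
w,c=win(s,.53,-.027,.058,60); pm=big((Sa<60)&(V>110)&w,c); print('plate',rectz(s,pm,.058))
w,c=win(s,.514,-.077,.05,11); dm=big((V<110)&(Sa<90)&w,c); print('slot',dm.sum(),cenz(s,dm,.05),rectz(s,dm,.05))
E
```

```text
p [482.3 321.1  68.2] line -93.84 tilt [ 0.002  0.002 -1.   ] w 17.8 g 97.9 F [-1.3  0.   6. ] M [-0.03  0.5   0.03] t 10.0 q [ 54.   1. -13.   0. -76.  33.]
plate (array([530.57, -26.73]), [106.8, 210.3], np.float32(-17.69))
slot 58 [514.09 -77.29] (array([513.76, -77.16]), [12.4, 40.3], np.float32(72.5))
```

servo_tool([
  [10,0,0,-10,0],
  [10,0,0,-30,0],
  [10,0,0,-60,0],
  [10,0,0,-90,0],
  [10,0,0,-102,0],
  [10,0,0,-102,0],
])

```text
time: 10.65
tool_pos: [0.4821, 0.321, 0.17]
eef_rot: [-0.001, 0.999, -0.034, 0.001]
wrist_force: [-1.1, -0.1, -0.7]
width: 0.204
gripper_force: 98.1
```

```bash
python3 - <<'E'
from m import *
tool(514.7,-76.8,172,-107.6)
E
```

```text
p [482.1 321.  170. ] line -93.85 tilt [ 0.002  0.003 -1.   ] w 17.4 g 98.1 F [-1.1 -0.1 -0.7] M [ 0.06 -0.02 -0.03] t 10.7 q [ 53.  -1.  -4.  -0. -87.  33.]
move [ 59.3 394.7  -3. ] turn 13.7
```

servo_tool([
  [10,6,40,-3,2],
  [10,12,80,-3,4],
  [10,18,120,-3,6],
  [10,24,160,-3,8],
  [10,30,200,-3,10],
  [10,36,240,-3,12],
  [10,42,280,-3,13.7],
  [10,48,320,-3,13.7],
  [10,54,360,-3,13.7],
  [10,59.5,394.5,-3,13.7],
  [10,59.5,394.5,-3,13.7],
  [10,59.5,394.5,-3,13.7],
])

```text
time: 11.85
tool_pos: [0.5136, -0.0778, 0.1688]
eef_rot: [0.0, 0.988, -0.153, -0.002]
wrist_force: [0.3, -0.1, -2.4]
width: 0.209
gripper_force: 98.4
```

```bash
python3 - <<'E'
from m import *
tool(514.7,-76.8,110,-107.6)
i=bot.snapshot('scene'); import pickle; pickle.dump(i,open('s3.pkl','wb')); s=bot.snapshot('top')
a=np.hstack([cv2.resize(i['image'][110:240,170:300],(560,560),interpolation=cv2.INTER_CUBIC),cv2.resize(s['image'][140:280,250:305],(220,560))]); cv2.imwrite('pics/f.png',a)
E
```

```text
p [513.6 -77.8 168.8] line -107.66 tilt [-0.003  0.    -1.   ] w 17.9 g 98.4 F [ 0.3 -0.1 -2.4] M [ 0.05 -0.04  0.  ] t 11.8 q [ 14. -10. -13.  -0. -87.  59.]
move [ 0.9 -1.3 58.8] turn -0.1
```

View pics/f.png

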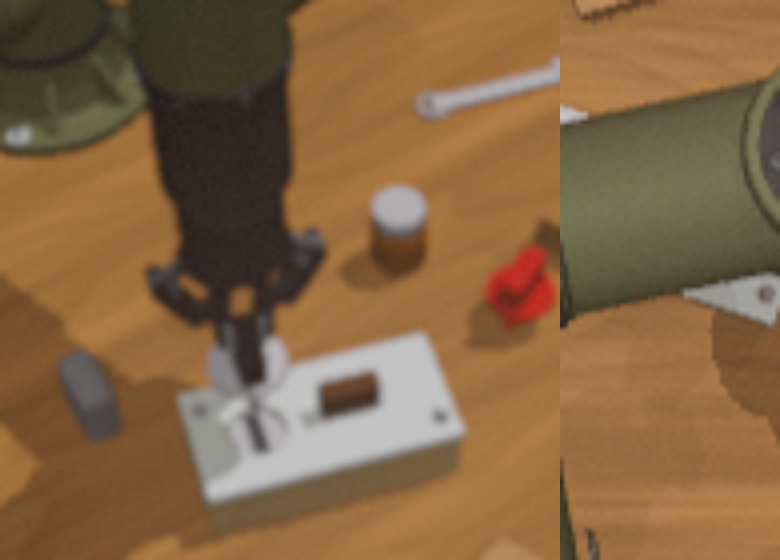

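The fitting is in the jaws with its flange at (248,362), above the slot at (258,430). I lower it to just above the slot face.

servo_tool([
  [10,1,-1,20,0],
  [10,1,-1,38,0],
  [10,1,-1,48,0],
  [10,1,-1,54,0],
  [10,1,-1,57,0],
  [10,1,-1,59,0],
  [10,1,-1,59,0],
])

```text
time: 12.65
tool_pos: [0.516, -0.0764, 0.1125]
eef_rot: [-0.0, 0.988, -0.152, 0.0]
wrist_force: [0.6, 0.9, -1.3]
width: 0.207
gripper_force: 98.4
```

```bash
python3 - <<'E'
from m import *
tool(514.6,-76.8,None,-107.6)
i=bot.snapshot('scene'); import pickle; pickle.dump(i,open('s4.pkl','wb'))
H,Sa,V=chan(i); P=cloud(i); z=bot.state()['tool_pos'][2]-.0572+.035
w,c=win(i,.5145,-.0768,z,16)
m=big((Sa<45)&(V>110)&w&(P[...,2]>z-.012)&(P[...,2]<z+.012),c)
con=max(cv2.findContours(m.astype(np.uint8),cv2.RETR_EXTERNAL,cv2.CHAIN_APPROX_NONE)[0],key=len)
X=onz(i,cv2.convexHull(con).reshape(-1,2),z)[:,:2]*1000; print(m.sum(),cv2.minEnclosingCircle(X.astype(np.float32)),rectz(i,m,z),cenz(i,m,z))
E
```

```text
p [516.  -76.4 112.5] line -107.53 tilt [ 0.001  0.    -1.   ] w 17.7 g 98.4 F [ 0.6  0.9 -1.3] M [-0.    0.03 -0.04] t 12.7 q [ 14.  -9. -18.   0. -81.  59.]
move [-1.2  0.7 -0. ] turn 0.1
127 ((516.926025390625, -79.6812973022461), 31.3773136138916) (array([519.8, -80.6]), [52.7, 57.8], np.float32(-31.67)) [523.03 -83.31]
```

servo_tool([
  [10,-1.1,0.3,0,0],
  [10,-1.1,0.3,2,0],
  [10,-1.1,0.3,4,0],
  [10,-1.1,0.3,5,0],
  [10,-1.1,0.3,6,0],
  [10,-1.1,0.3,7,0],
  [10,-1.1,0.3,8,0],
  [10,-1.1,0.3,9,0],
  [10,-1.1,0.3,9,0],
])

```text
time: 13.6
tool_pos: [0.5145, -0.0765, 0.1029]
eef_rot: [-0.0, 0.988, -0.153, -0.0]
wrist_force: [-0.7, 0.1, -2.2]
width: 0.206
gripper_force: 98.4
```

```bash
python3 - <<'E'
from m import *
tool()
E
```

```text
p [514.5 -76.5 102.9] line -107.55 tilt [-0.  0. -1.] w 17.6 g 98.4 F [-0.7  0.1 -2.2] M [ 0.02 -0.07 -0.04] t 13.6 q [ 14.  -9. -19.  -0. -80.  59.]
```

servo_tool([
  [10,0,0,2,0],
  [10,0,0,4,0],
  [10,0,0,6,0],
  [10,0,0,8,0],
  [10,0,0,10,0],
  [10,0,0,12,0],
  [10,0,0,12,0],
])

```text
time: 14.3
tool_pos: [0.515, -0.0767, 0.092]
eef_rot: [0.0, 0.988, -0.152, 0.001]
wrist_force: [-1.7, 0.4, 6.2]
width: 0.208
gripper_force: 99.5
```

```bash
python3 - <<'E'
from m import *
tool()
E
```

```text
p [515.  -76.7  92. ] line -107.53 tilt [ 0.001 -0.    -1.   ] w 17.7 g 99.5 F [-1.7  0.4  6.2] M [ 0.19  0.8  -0.04] t 14.3 q [ 14.  -9. -20.   0. -79.  59.]
```

servo_tool([
  [10,0,0,2,0],
  [10,0,0,4,0],
  [10,0,0,5,0],
  [10,0,0,6,0],
  [10,0,0,6.5,0],
  [10,0,0,7,0],
  [10,0,0,7,0],
])

```text
time: 15.0
tool_pos: [0.5154, -0.0768, 0.0866]
eef_rot: [0.0, 0.988, -0.152, 0.001]
wrist_force: [-4.1, 1.5, 11.3]
width: 0.205
gripper_force: 100.2
```

```bash
python3 - <<'E'
from m import *
tool()
E
```

```text
p [515.4 -76.8  86.6] line -107.52 tilt [ 0.003 -0.001 -1.   ] w 17.5 g 100.2 F [-4.1  1.5 11.3] M [0.39 1.51 0.04] t 15.0 q [ 14.  -8. -20.   0. -78.  59.]
```

servo_tool([
  [10,0,0,0.5,0],
  [10,0,0,1,0],
  [10,0,0,1.5,0],
  [10,0,0,1.5,0],
  [10,0,0,1.5,0],
])

```text
time: 15.5
tool_pos: [0.5155, -0.0769, 0.0865]
eef_rot: [0.0, 0.988, -0.152, 0.002]
wrist_force: [-8.6, 2.4, 17.5]
width: 0.21
gripper_force: 101.1
```

```bash
python3 - <<'E'
from m import *
tool()
E
```

```text
p [515.5 -76.9  86.5] line -107.5 tilt [ 0.003 -0.001 -1.   ] w 17.9 g 101.1 F [-8.6  2.4 17.5] M [0.93 3.04 0.02] t 15.5 q [ 14.  -8. -20.   0. -78.  59.]
```

Home: the force rose without further travel. Now the twist.

servo_tool([
  [10,0,0,1.5,4],
  [10,0,0,1.5,9],
  [10,0,0,1.5,14],
  [10,0,0,1.5,19],
  [10,0,0,1.5,24],
  [10,0,0,1.5,29],
  [10,0,0,1.5,34],
  [10,0,0,1.5,39],
  [10,0,0,1.5,44],
  [10,0,0,1.5,48],
  [10,0,0,1.5,50],
  [10,0,0,1.5,50],
])

```text
time: 16.7
tool_pos: [0.5166, -0.0778, 0.0862]
eef_rot: [-0.001, 0.831, -0.556, 0.003]
wrist_force: [-6.1, -0.5, 19.4]
width: 0.206
gripper_force: 101.4
```

```bash
python3 - <<'E'
from m import *
tool()
E
```

```text
p [516.6 -77.8  86.2] line -157.56 tilt [ 0.006 -0.003 -1.   ] w 17.6 g 101.4 F [-6.1 -0.5 19.4] M [-0.46  2.01  0.08] t 16.7 q [ 14.  -8. -20.   0. -78.   9.]
```

servo_tool([
  [10,0,0,0,4],
  [10,0,0,0,9],
  [10,0,0,0,14],
  [10,0,0,0,19],
  [10,0,0,0,24],
  [10,0,0,0,29],
  [10,0,0,0,33],
  [10,0,0,0,36],
  [10,0,0,0,38],
  [10,0,0,0,39],
  [10,0,0,0,40],
  [10,0,0,0,40],
])

```text
time: 17.9
tool_pos: [0.5159, -0.0779, 0.0863]
eef_rot: [0.001, -0.591, 0.807, -0.003]
wrist_force: [-8.4, -0.8, 21.4]
width: 0.204
gripper_force: 101.9
```

```bash
python3 - <<'E'
from m import *
tool()
i=bot.snapshot('scene'); t=bot.snapshot('top')
cv2.imwrite('pics/g.png',np.hstack([cv2.resize(i['image'][120:240,170:300],(520,480),interpolation=cv2.INTER_CUBIC),cv2.resize(t['image'][140:260,230:300],(280,480))]))
E
```

```text
p [515.9 -77.9  86.3] line 162.48 tilt [ 0.005 -0.003 -1.   ] w 17.4 g 101.9 F [-8.4 -0.8 21.4] M [-0.19  3.27  0.29] t 17.9 q [ 14.  -8. -20.   0. -78. -31.]
```

View pics/g.png

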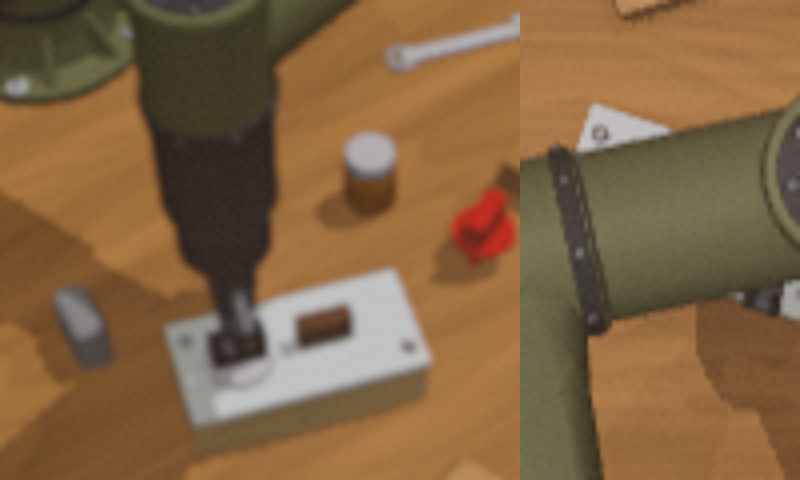

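Turned 90°, with the flange down on the plate at (243,370). I add a small margin in turn and push.

servo_tool([
  [10,0,0,0.5,1],
  [10,0,0,1,2],
  [10,0,0,1,2],
  [10,0,0,1,2],
  [10,0,0,1,2],
])

```text
time: 18.5
tool_pos: [0.516, -0.0779, 0.0863]
eef_rot: [0.001, -0.577, 0.816, -0.003]
wrist_force: [-12.4, 0.1, 26.5]
width: 0.213
gripper_force: 102.7
```

```bash
python3 - <<'E'
from m import *
tool()
i=bot.snapshot('scene'); tool()
H,Sa,V=chan(i); P=cloud(i); w,c=win(i,.5145,-.077,.09,14); m=big((V<75)&w&(P[...,2]>.07)&(P[...,2]<.105),c); print(m.sum(),rectz(i,m,.09))
E
```

```text
p [516.  -77.9  86.3] line 160.53 tilt [ 0.005 -0.003 -1.   ] w 18.2 g 102.7 F [-12.4   0.1  26.5] M [0.19 4.17 0.32] t 18.5 q [ 14.  -8. -20.   0. -78. -33.]
p [516.  -77.9  86.3] line 160.53 tilt [ 0.005 -0.003 -1.   ] w 17.9 g 102.7 F [-11.9  -0.6  26.5] M [0.17 4.2  0.31] t 18.6 q [ 14.  -8. -20.   0. -78. -33.]
54 (array([523.28, -81.26]), [28.6, 41.4], np.float32(-35.1))
```

```bash
python3 -c "
from station import bot
print(bot.job_done())"
```

```text
the job is handed in; nothing more can be done
None
```

I handed in the job: the plate is flush on both pins the right way round, and the black-handled hold-down is pushed fully home, turned about 92° clockwise and still gripped; I did not see the judged result.

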